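Slide a carton through the sprung flap of the order tray

TASK

Put the orange-and-white carton that lies in front of the low wooden order tray into the tray, without picking it up: with one finger first push the tray's sprung blue flap inward and keep it open, and with the other finger slide the carton flat along the counter through the opening. Do not let the carton press against the flap, and leave the other things on the counter where they are. Push the carton far enough in that the flap swings fully shut behind it, then take the hand away.

Things in the scene. Friction and masses are not known exactly. Their poses are not given: they have to be found in the camera images.
- tray: fixed open-topped wooden tray with grey liner. Origin: on the counter, middle of its doorway. +y into the tray, +x to the hinge side, z up. Inside 150 mm wide (x -75 to 75), 220 deep (y 0 to 220); walls 8 mm thick, 45 high; no roof, no sill (floor level with the counter). The doorway (y = 0) takes the whole width.
- post_top (a point): top middle of the square hinge post, 18 mm wide and 55 mm high, beside the doorway at x 75 to 93 in the tray's frame
- guide_tip (a point): top of the outer end of the wooden guide cheek (8 mm thick, 45 mm high) that flares outward from the doorway side without hinge: from x = -79, y = 0 to x = -105, y = -70 mm in the tray's frame
- flap: blue-framed clear flap in the doorway. Origin: on its upright hinge axis at the counter, tray x = 73, y = 0. Shut, its axes are parallel to the tray's; the panel runs 144 mm along its own -x, 5 mm thick, 4 to 44 mm above the counter. It swings only inward (to the tray's +y), up to 1.5 rad; a damped spring shuts it (0.16 N m shut, 0.31 wide open): a finger 30 mm from the hinge needs 5 to 10 N.
- flap_edge (a point): middle of the flap's free edge, 24 mm above the counter, 144 mm from the hinge: it sweeps a quarter circle of that radius inside the tray, which the carton must leave free for the flap to shut
- carton_orange: small orange and white carton, 45 mm (its x) by 66 mm (its y) by 30 mm high, about 80 g, lying flat on the counter in front of the tray's doorway. Origin: middle of its underside. One of its 66 mm wide faces looks about towards the doorway.
- carton_green: bystander: small green and white carton, 42 x 62 x 24 mm, loose; origin in the middle of its underside
- spool_blue: bystander: spool of blue thread standing upright, 31 mm wide, 52 mm high, loose; origin in the middle of its underside
- marker_tin: bystander: round teal tin, 64 mm wide, 25 mm high, loose; origin in the middle of its underside
Not all that is in view belongs to the job. What is shaped like the carton_orange but black or purple is not meant.

How it is judged (in metres and radians):
On the way, in this order (a step that is already met when the one before it is completed fails the run):
1. a finger has pushed the flap open while the carton is still outside the doorway (angle between the y axis of flap and the y axis of tray, either way round above 0.35 rad and contact force between the fingers and flap above 0.2 N and y of carton_orange in the frame of tray below -0.018 m).
2. the carton passes the doorway while a finger keeps the flap open (angle between the y axis of flap and the y axis of tray, either way round above 0.5 rad and contact force between the fingers and flap above 0.2 N and y of carton_orange in the frame of tray above 0.03 m).
At the end, for the whole second after the job is handed in: The orange carton lies flat and at rest on the floor of the tray, wholly behind the flap, and the flap is shut (within 0.05 rad) (x of carton_orange in the frame of tray between -0.075 and 0.075 m and y of carton_orange in the frame of tray between 0.06 and 0.22 m and height (world z) of carton_orange below 0.008 m and angle between carton_orange's own z axis and vertical below 0.1 rad and linear speed of carton_orange below 0.01 m/s and angle between the y axis of flap and the y axis of tray, either way round below 0.05 rad); the robot touches nothing.
It fails at once if the carton presses on the flap with more than 0.8 N (contact force between carton_orange and flap above 0.8 N).
It fails at once if the carton is lifted more than 15 mm or tipped over (height (world z) of carton_orange above 0.015 m or angle between carton_orange's own z axis and vertical above 0.35 rad).
It fails at once if a bystander is moved by more than 25 mm (distance of any of carton_green, spool_blue, marker_tin from where it was at the start of the episode above 0.025 m).
It also fails if it takes over 67 s, if anything falls off the work surface, if the arm or the gripper's body presses on something with over 40 N, if the wrist force passes 120 N, or if a joint passes its speed limit or range.

ROBOT

A 7-joint arm with a two-finger parallel gripper is mounted at the origin on a cart in front of the work surface, level with it; the furniture and walls round the work are solid. World frame = base frame: x ahead of the robot, y to its left, z up, the work surface at z = 0. Lengths are in mm, angles in rad, forces in N, time in s.
With the tool pointing down it reaches from about 400 to 875 mm from the base axis. Payload 4.4 kg.
Tool frame: the origin (TCP) lies on the centre line of the jaws, within the pads' length; the fingertips stand 11 mm ahead of it and the grasp point (between the pads) lies 8 mm behind it (ctrl.tips_ahead is the distance from the TCP to the fingertips, in mm); z points along the fingers, y is the line along which they close (so a half turn about z gives the same grasp; the last joint's range is limited). The gripper opens to 85 mm and grips with 20 to 120 N. Pads are 22 mm wide; open, the fingers measure 114 mm over their backs; the gripper's body (76 mm by 85 mm) begins 54 mm behind the grasp point. The pads swing forward as they close: fully open they stand 13 mm farther back than shut.
Start: joints at [-1.22, 0.628, 0.038, 1.517, -0.027, 0.996, -0.02], TCP at [263.123, 594.377, 242.313] pointing down, gripper open.
Joint ranges: [-3.06, 3.06], [-0.37, 2.12], [-1.25, 1.32], [0.18, 2.47], [-1.1, 4.24], [0.23, 1.98], [-2.94, 2.94]. Speed limits (rad/s): [2.57, 2.57, 3.14, 3.14, 3.14, 3.14, 3.14].

INTERFACE

Orientations are given as [roll, pitch, yaw] about the fixed x, y, z axes, in that order (R = Rz(yaw) Ry(pitch) Rx(roll)).
In Python, from cell import ctrl, eyes, job gives the robot as it stands. The module is installed in compiled form; this text tells all that it offers.
- The arm moves only by the tool carry_out, never from a script. Its argument "moves" is a list of rows, each an object of numbers: "tx", "ty", "tz": the shift along the tool's x, y, z as a fraction of full scale; "twist": the turn about the tool's z as a fraction of full scale; "fingers": the opening, from 0 (shut) to 1 (fully open). In form: [{"tx": .., "ty": .., "tz": .., "twist": .., "fingers": ..}, ...]. A call has 1 to 12 rows; each row shifts and turns the commanded pose from where the row before left it, along the tool's axes as they then stand; what a row does not reach is not made up. Full scale, the value 1, is 0.3 m for a shift and pi rad for a turn. A row lasts 1/8 s, in which the tool goes at most 62.5 mm and 10.7 degrees, less where a joint would pass 70% of its speed; a pose out of reach is approached as far as the arm can. A call with a number of a shift or a turn outside -1 to 1 is refused whole. A call with a gripper value outside its range is refused whole. The fingers move at their own pace and stop on an object; the grip force is fixed at half the most. Time passes only in rows, so rows that do not move let the fingers close. It gives the time, the measured TCP pose, the force, the opening and the grip force at its end, in the units of the state.
- ctrl.read_state(): the state, without advancing time (a new reading comes with each control period).
- eyes.get_image(name): name is "side" or "top"; returns a dict with "color" (480x640x3 uint8, blue, green, red), "fovy" (degrees; the focal length in pixels is half the picture's height over the tangent of half this angle, whatever the lens; pixels are square), "cx", "cy" (the principal point, pixels), "world_from_camera" (4x4, takes a point from camera to world coordinates). Camera axes: x right, y up, looking along -z (the intrinsics and any distortion apply to the point x, -y, -z); pixel columns grow to the right and rows downward; lengths in mm; the calibration is good to about 2 mm. A picture is of the moment at which its call begins. There is no depth.
- job.finish_job(): hands the job in; it is judged then, once.
The state is a dict: "clock": time; "qpos": joint angles; "qd": joint speeds; "tau": joint torques, N m; "eef_pos": TCP position; "tool_rot": TCP orientation; "force": force on the tool from outside, world axes, zero at the start; "torque": the same for the moment, N m; "width": finger opening in mm; "gripper_force": force on a finger pad.
Only numpy, scipy, OpenCV 4.12 (cv2) and the standard library are available. Lean on these libraries where they do the work, as an engineer would, in place of code of your own. Each camera call takes 0.05 s, during which the arm holds its last target. There are 200 camera calls.

## Working session

There is one attempt and no reset: what is moved stays moved. The work goes in short steps, Python scripts to look and compute and a tool call to move; the robot and the scene stay as the last step left them, time stands still between calls to the robot, and variables do not carry over. Pictures are saved under pics/ and viewed, at most 10 in all, crops included, and the job is handed in when it is done.

Besides the shell and the picture viewer there is one more tool, called after "Call:" as name(argument=value, ...), one argument or row to a line, values as JSON. carry_out: Moves the arm, as the interface text tells. Its arguments: {"type":"object","properties":{"moves":{"type":"array","items":{"type":"object","properties":{"tx":{"type":"number","minimum":-1,"maximum":1},"ty":{"type":"number","minimum":-1,"maximum":1},"tz":{"type":"number","minimum":-1,"maximum":1},"twist":{"type":"number","minimum":-1,"maximum":1},"fingers":{"type":"number"}}}}},"required":["moves"]}

```bash
mkdir -p pics
cat > h.py <<'E'
import numpy as np, cv2
from cell import ctrl, eyes, job
def cam(n):
    d=eyes.get_image(n); return d
def ray(d,u,v):
    f=240/np.tan(np.radians(d["fovy"])/2)
    T=np.array(d["world_from_camera"]); c=np.array([(u-d["cx"])/f,-(v-d["cy"])/f,-1.])
    return T[:3,3],T[:3,:3]@c
def onz(d,u,v,z):
    o,r=ray(d,u,v); return o+r*(z-o[2])/r[2]
def proj(d,p):
    T=np.array(d["world_from_camera"]); f=240/np.tan(np.radians(d["fovy"])/2)
    c=T[:3,:3].T@(np.array(p,float)-T[:3,3]); return d["cx"]-f*c[0]/c[2], d["cy"]+f*c[1]/c[2]
E
python3 - <<'E'
from h import *
for n in("top","side"):
    d=cam(n); cv2.imwrite(f"pics/{n}0.png",d["color"]); print(n,{k:v for k,v in d.items() if k!="color"})
print(ctrl.read_state())
E
```

```text
top {'fovy': 45.38567851146501, 'cx': 317.24845753996334, 'cy': 237.2380061326099, 'world_from_camera': array([[ 5.70408048e-02,  9.74191107e-01, -2.18398796e-01,
         3.61862643e+02],
       [-9.98371256e-01,  5.54210356e-02, -1.35404587e-02,
        -7.21504050e+01],
       [-1.08710697e-03,  2.18815439e-01,  9.75765659e-01,
         1.07836341e+03],
       [ 0.00000000e+00,  0.00000000e+00,  0.00000000e+00,
         1.00000000e+00]])}
side {'fovy': 54.21024594297765, 'cx': 317.3902039325851, 'cy': 241.87844365985077, 'world_from_camera': array([[ 8.46815913e-01,  2.82068241e-01, -4.50932719e-01,
         1.95165598e+02],
       [-5.31790074e-01,  4.65107944e-01, -7.07724465e-01,
        -6.82257961e+02],
       [ 1.01057943e-02,  8.39113882e-01,  5.43861899e-01,
         5.34469856e+02],
       [ 0.00000000e+00,  0.00000000e+00,  0.00000000e+00,
         1.00000000e+00]])}
{'clock': 0.1, 'qpos': array([-1.21980738,  0.62921246,  0.03848833,  1.51828559, -0.02698271,
        0.99630006, -0.0200056 ]), 'qd': array([-0.00018713, -0.00365992,  0.00090073, -0.00237543,  0.00072711,
        0.00133278,  0.00113742]), 'tau': array([ 2.59048458e-03, -5.64540696e+01,  1.23013381e+00, -1.93976426e+01,
        1.11896207e-02,  5.46617433e-03, -9.21379240e-06]), 'eef_pos': array([262.91552104, 593.8560933 , 241.50289228]), 'tool_rot': array([-3.13990709e+00,  5.52804414e-05,  2.72477191e+00]), 'force': array([-0.78126404,  0.6916705 , -0.13808188]), 'torque': array([-0.0170223 , -0.01868444,  0.00550111]), 'gripper_force': 0.0, 'width': 85.69705450596885}
```

View pics/top0.png

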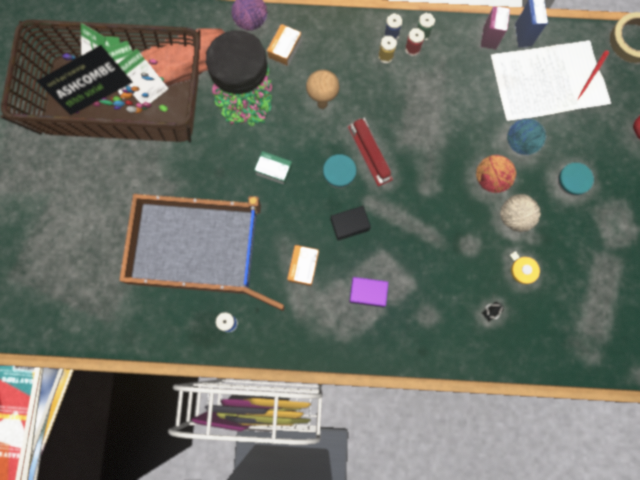

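View pics/side0.png

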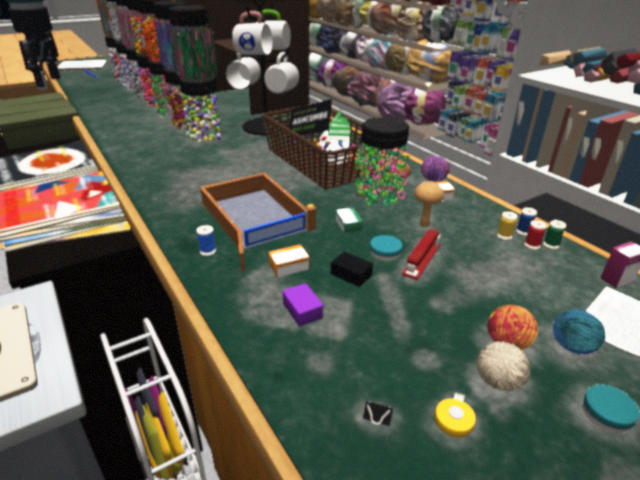

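Top view: the tray doorway faces right, with the blue flap at about (250,247), post (253,202) and guide tip (282,306). Candidates for the carton:
- Orange/white carton at (304,265), in front of the doorway.
- Orange/white carton at (284,43), far off by the jar.
- Black carton (350,222) and purple carton (369,292).

I choose (304,265). Bystanders are the green carton (273,167), tin (339,170) and spool (226,322).

Run:
```python
from h import *
d=cam("top"); im=d["color"]; hsv=cv2.cvtColor(im,cv2.COLOR_BGR2HSV)
cv2.imwrite("pics/crop.png",cv2.resize(im[180:340,110:400],None,fx=2.7,fy=2.7,interpolation=cv2.INTER_CUBIC))
def blob(m,box):
    z=np.zeros(im.shape[:2],np.uint8); x0,y0,x1,y1=box; z[y0:y1,x0:x1]=m[y0:y1,x0:x1]
    c=max(cv2.findContours(z,0,2)[0],key=cv2.contourArea); return c
H,S,V=cv2.split(hsv)
carton=((V>110)&((S<90)|(H<25))).astype(np.uint8)*255
c=blob(carton,(284,238,324,290)); r=cv2.minAreaRect(c); print("carton",r)
b=cv2.boxPoints(r); print([onz(d,*p,30)[:2].round(1) for p in b], onz(d,*r[0],30).round(1))
fl=((H>100)&(H<130)&(S>120)&(V>80)).astype(np.uint8)*255
c=blob(fl,(235,200,265,295)); r=cv2.minAreaRect(c); print("flap",r,[onz(d,*p,44)[:2].round(1) for p in cv2.boxPoints(r)])
for n,p,z in(("post",(253,202),55),("tip",(282,306),45),("cornUL",(135,198),45),("cornLL",(123,282),45),("green",(273,167),24),("tin",(339,170),25),("spool",(226,322),52),("black",(350,222),25),("purple",(369,292),30)):
    print(n,onz(d,*p,z).round(1))
```

```text
carton ((300.6740417480469, 267.4949951171875), (29.686809539794922, 44.756832122802734), 10.885526657104492)
[array([499.9,   2. ]), array([583.2,  -8. ]), array([575.6, -63. ]), array([492.7, -52.1])] [537.5 -30.3  30. ]
flap ((248.9854278564453, 247.49850463867188), (3.5254874229431152, 73.43545532226562), 5.877392768859863) [array([499.3,  70.9]), array([636.9,  68.6]), array([636.5,  62. ]), array([499. ,  64.5])]
post [651.   64.7  55. ]
tip [463.1  -1.8  45. ]
cornUL [649.  287.6  45. ]
cornLL [490.1 289.3  45. ]
green [732.1  36.   24. ]
tin [732.9 -91.9  25. ]
spool [428.5  94.9  52. ]
black [ 630.6 -117.7   25. ]
purple [ 499.2 -158.2   30. ]
```

View pics/crop.png

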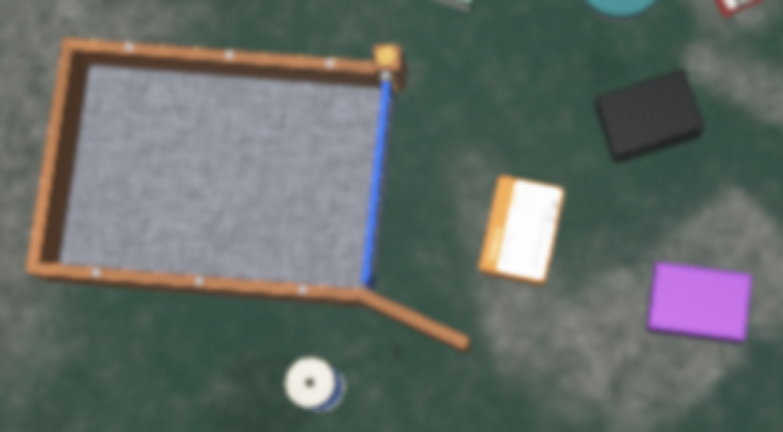

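Crop confirms the choice: carton top corners at roughly (294,246), (319,249), (312,285) and (288,280) px, with an orange strip on the doorway side. The flap is shut, and the post and guide are clear. Tray origin is about (568,66), yaw about -0.016. Post-to-tip distance agrees with the given geometry.

```bash
cat >> h.py <<'E'
TY=-0.016; TO=np.array([568.,66.3])
def tray(p):
    c,s=np.cos(TY),np.sin(TY); q=np.array(p[:2])-TO; return np.array([c*q[0]+s*q[1],-s*q[0]+c*q[1]])
def world(p):
    c,s=np.cos(TY),np.sin(TY); return TO+np.array([c*p[0]-s*p[1],s*p[0]+c*p[1]])
def delta(x,y,z,yaw):
    """world target TCP -> total tool-axis move in fractions at the present yaw (twist separately)"""
    st=ctrl.read_state(); p=st["eef_pos"]; ps=st["tool_rot"][2]; dx,dy,dz=np.array([x,y,z])-p
    tw=-(yaw-ps); tw=(tw+np.pi)%(2*np.pi)-np.pi
    return np.round([(dx*np.cos(ps)+dy*np.sin(ps))/300,(dx*np.sin(ps)-dy*np.cos(ps))/300,-dz/300,tw/np.pi],3)
E
python3 - <<'E'
from h import *
d=cam("top")
cs=[(294.4,245.6),(319.3,249.3),(311.9,284.8),(287.8,280)]
P=[onz(d,*c,30)[:2] for c in cs]; T=[tray(p) for p in P]
print("carton tray",np.round(T,1),"mid",np.mean(T,0).round(1),"sizes",[np.linalg.norm(P[i]-P[(i+1)%4]).round(1) for i in range(4)])
s=cam("side")
for n,u,v in(("jars near",205,138),("jar2",150,95),("mugbase",265,128),("jar top",190,8)): print(n,onz(s,u,v,0).round(0))
for q,z in(((84,0),55),((-105,-70),45)): print("side reproj",np.round(proj(s,[*world(q),z]),1), "top",np.round(proj(d,[*world(q),z]),1))
print(ctrl.tips_ahead)
phi=np.radians(50); ps=phi+np.pi/2+TY
for B in((-24,-150),): 
    A=np.array(B)+100*np.array([np.cos(phi),np.sin(phi)]); M=world((A+B)/2); print("A",A,"M",M, "yaw",ps, delta(*M,120,ps))
E
```

```text
carton tray [[  11.4  -82.1]
 [   7.8 -128.9]
 [ -59.6 -120.2]
 [ -53.9  -75.2]] mid [ -23.6 -101.6] sizes [np.float64(47.0), np.float64(67.9), np.float64(45.3), np.float64(65.7)]
jars near [656. 709.   0.]
jar2 [ 640. 1277.    0.]
mugbase [861. 696.   0.]
jar top [1704. 3842.    0.]
side reproj [310.2 207. ] top [252.9 201.5]
side reproj [241.3 252.2] top [282.1 306.7]
11.0
A [ 40.27876097 -73.39555569] M [574.35125047 -45.51370536] yaw 2.427460952792061 [-1.812 -1.529  0.406  0.095]
```

Call:
carry_out(
  moves=[
    {"tx":-0.1,"ty":-0.085,"fingers":1},
    {"tx":-0.1,"ty":-0.085},
    {"tx":-0.1,"ty":-0.085},
    {"tx":-0.1,"ty":-0.085},
    {"tx":-0.1,"ty":-0.085},
    {"tx":-0.1,"ty":-0.085},
    {"tx":-0.1,"ty":-0.085},
    {"tx":-0.1,"ty":-0.085},
    {"tx":-0.1,"ty":-0.085},
    {"tx":-0.1,"ty":-0.085},
    {"tx":-0.1,"ty":-0.085},
    {"tx":-0.1,"ty":-0.085},
  ],
)

```text
validation failed for argument at $.mo...
```

Call:
carry_out(
  moves=[
    {"tx":-0.1,"ty":-0.085,"fingers":1},
    {"tx":-0.1,"ty":-0.085},
    {"tx":-0.1,"ty":-0.085},
    {"tx":-0.1,"ty":-0.085},
    {"tx":-0.1,"ty":-0.085},
    {"tx":-0.1,"ty":-0.085},
    {"tz":0.1,"twist":0.03},
    {"tz":0.1,"twist":0.03},
    {"tz":0.1,"twist":0.035},
    {"tz":0.1},
    {},
  ],
)

```text
validation failed for argument at $.mo...
```

Run:
```python
from h import *
st=ctrl.read_state(); print(st["clock"],st["eef_pos"].round(1),st["tool_rot"].round(3),st["width"],st["qpos"].round(2),ctrl.tips_ahead)
phi=np.radians(50); ps=phi+np.pi/2+TY
M=world(np.array((-24,-150))+50*np.array([np.cos(phi),np.sin(phi)])); print(M,delta(*M,60,ps))
d=cam("top"); s=cam("side")
cv2.imwrite("pics/b.png",np.hstack([d["color"][150:350,150:450],s["color"][150:350,130:430]]))
```

```text
0.25 [263.  594.1 241.9] [-3.141  0.     2.725] 85.45342461332744 [-1.22  0.63  0.04  1.52 -0.03  1.   -0.02] 11.0
[574.35125047 -45.51370536] [-1.812 -1.529  0.606  0.095]
```

View pics/b.png

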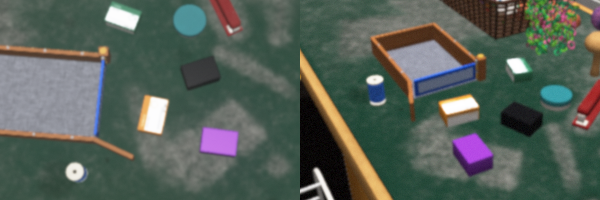

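Both move calls were refused, so nothing has changed. I'll give every field in each row.

Call:
carry_out(
  moves=[
    {"tx":-0.1,"ty":-0.085,"tz":0,"twist":0,"fingers":1},
    {"tx":-0.1,"ty":-0.085,"tz":0,"twist":0,"fingers":1},
    {"tx":-0.1,"ty":-0.085,"tz":0,"twist":0,"fingers":1},
    {"tx":-0.1,"ty":-0.085,"tz":0,"twist":0,"fingers":1},
    {"tx":-0.1,"ty":-0.085,"tz":0,"twist":0,"fingers":1},
    {"tx":-0.1,"ty":-0.085,"tz":0,"twist":0,"fingers":1},
    {"tx":-0.1,"ty":-0.085,"tz":0,"twist":0,"fingers":1},
    {"tx":-0.1,"ty":-0.085,"tz":0,"twist":0,"fingers":1},
    {"tx":-0.1,"ty":-0.085,"tz":0,"twist":0,"fingers":1},
    {"tx":-0.1,"ty":-0.085,"tz":0,"twist":0,"fingers":1},
  ],
)

```text
clock: 1.6
eef_pos: [434.8, 238.6, 242.5]
tool_rot: [3.141, 0.0, 2.725]
force: [-0.1, -0.7, 0.2]
width: 85.5
gripper_force: 0.0
```

Call:
carry_out(
  moves=[
    {"tx":-0.1,"ty":-0.085,"tz":0,"twist":0,"fingers":1},
    {"tx":-0.1,"ty":-0.085,"tz":0,"twist":0,"fingers":1},
    {"tx":-0.1,"ty":-0.085,"tz":0,"twist":0,"fingers":1},
    {"tx":-0.1,"ty":-0.085,"tz":0,"twist":0,"fingers":1},
    {"tx":-0.1,"ty":-0.085,"tz":0,"twist":0,"fingers":1},
    {"tx":-0.1,"ty":-0.085,"tz":0,"twist":0,"fingers":1},
    {"tx":-0.1,"ty":-0.085,"tz":0,"twist":0,"fingers":1},
    {"tx":-0.1,"ty":-0.085,"tz":0,"twist":0,"fingers":1},
    {"tx":0,"ty":0,"tz":0.1,"twist":0.05,"fingers":1},
    {"tx":0,"ty":0,"tz":0.1,"twist":0.045,"fingers":1},
    {"tx":0,"ty":0,"tz":0.1,"twist":0,"fingers":1},
    {"tx":0,"ty":0,"tz":0,"twist":0,"fingers":1},
  ],
)

```text
clock: 3.1
eef_pos: [569.4, -43.7, 150.5]
tool_rot: [-3.139, -0.004, 2.427]
force: [-0.1, -0.2, 0.3]
width: 85.7
gripper_force: 0.0
```

Run:
```python
from h import *
st=ctrl.read_state(); print(st["clock"],st["eef_pos"].round(1),st["tool_rot"].round(3),st["width"],st["qpos"].round(2),ctrl.tips_ahead)
phi=np.radians(50); ps=phi+np.pi/2+TY
M=world(np.array((-24,-150))+50*np.array([np.cos(phi),np.sin(phi)])); print(M,delta(*M,60,ps))
d=cam("top"); s=cam("side")
cv2.imwrite("pics/b1.png",cv2.resize(np.hstack([d["color"][150:350,200:400],s["color"][110:310,180:380]]),None,fx=2,fy=2))
```

```text
3.1 [569.4 -43.7 150.5] [-3.139 -0.004  2.427] 85.66354042545842 [-0.06  0.64  0.14  1.83 -0.13  0.69  1.01] 11.0
[574.35125047 -45.51370536] [-0.016  0.006  0.302 -0.   ]
```

View pics/b1.png

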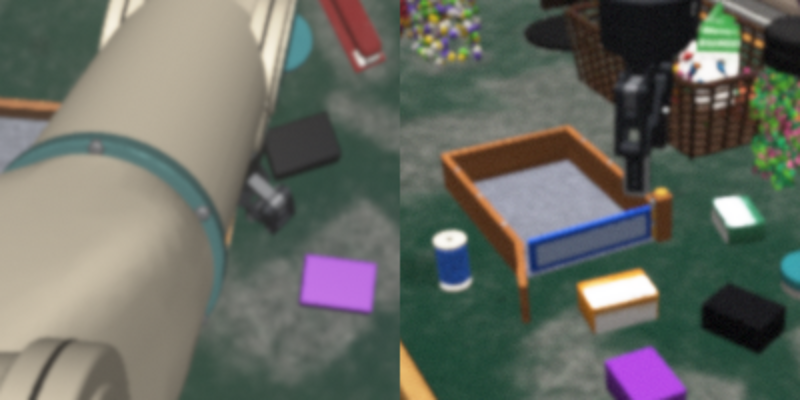

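Side view shows the hand above the doorway area with the finger tip near (298,205) px and the carton undisturbed. The arm hides the carton in the top view, so the side camera will do the tracking.

Call:
carry_out(
  moves=[
    {"tx":-0.016,"ty":0.006,"tz":0.1,"twist":0,"fingers":1},
    {"tx":0,"ty":0,"tz":0.1,"twist":0,"fingers":1},
    {"tx":0,"ty":0,"tz":0.1,"twist":0,"fingers":1},
    {"tx":0,"ty":0,"tz":0.07,"twist":0,"fingers":1},
    {"tx":0,"ty":0,"tz":0,"twist":0,"fingers":1},
  ],
)

```text
clock: 3.82
eef_pos: [576.0, -45.7, 41.4]
tool_rot: [-3.141, -0.001, 2.426]
force: [-0.3, -0.2, 0.3]
width: 85.4
gripper_force: 0.0
```

```bash
cat >> h.py <<'E'
def rep(s_=100):
    st=ctrl.read_state(); ps=st["tool_rot"][2]; M=tray(st["eef_pos"]); phi=ps-np.pi/2-TY
    u=(st["width"]/2+7)*np.array([np.cos(phi),np.sin(phi)])
    print("t",st["clock"],"pos",st["eef_pos"].round(1),"phi",np.degrees(phi).round(1),"w",round(st["width"],1),"F",st["force"].round(1),"A",(M+u).round(1),"B",(M-u).round(1))
    return st,M+u,M-u
def side_pic(name,box,k):
    s=cam("side"); x0,y0,x1,y1=box
    cv2.imwrite(f"pics/{name}.png",cv2.resize(s["color"][y0:y1,x0:x1],None,fx=k,fy=k,interpolation=cv2.INTER_CUBIC)); return s
E
python3 - <<'E'
from h import *
st,A,B=rep(); z=st["eef_pos"][2]
s=side_pic("c",(190,130,390,300),4)
for n,p in(("A",A),("B",B)):
  for h in(z-11,z+2): print(n,h,(np.array(proj(s,[*world(p),h]))-[190,130])*4)
E
```

```text
t 3.825 pos [576.  -45.7  41.4] phi 49.9 w 85.4 F [-0.3 -0.2  0.3] A [ 41.7 -73.9] B [ -22.2 -149.9]
A 30.401070586592887 [482.56081146 433.25554556]
A 43.40107058659289 [482.62046791 411.15938681]
B 30.401070586592887 [446.42127341 548.72011455]
B 43.40107058659289 [446.18543088 525.43775199]
```

View pics/c.png

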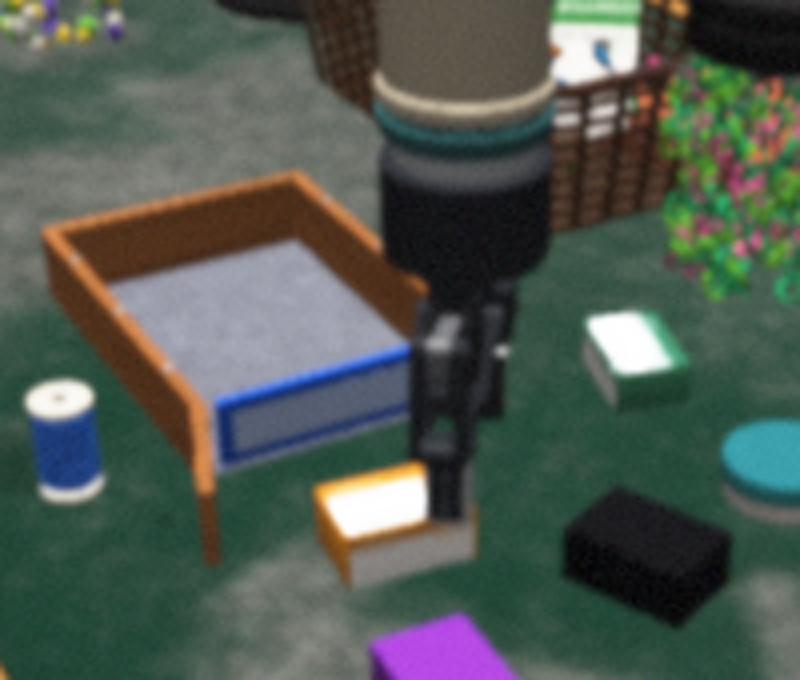

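Tips match z+2 mm over the TCP when open: B tip at crop (447,520), A tip at (490,415). Now to turn slightly more and descend.

```bash
cat >> h.py <<'E'
def go(Bx,By,phideg,s,z):
    phi=np.radians(phideg); M=np.array([Bx,By])+s/2*np.array([np.cos(phi),np.sin(phi)])
    print("tx ty tz twist",delta(*world(M),z,phi+np.pi/2+TY))
E
python3 -c "
from h import *
go(-12,-150,58,100,8)"
```

```text
tx ty tz twist [-0.001  0.02   0.114 -0.045]
```

Call:
carry_out(
  moves=[
    {"tx":0,"ty":0.02,"tz":0.057,"twist":-0.045,"fingers":1},
    {"tx":0,"ty":0,"tz":0.057,"twist":0,"fingers":1},
    {"tx":0,"ty":0,"tz":0,"twist":0,"fingers":1},
    {"tx":0.0142,"ty":0.0226,"tz":0,"twist":0,"fingers":1},
    {"tx":0.0142,"ty":0.0226,"tz":0,"twist":0,"fingers":1},
    {"tx":0.0142,"ty":0.0226,"tz":0,"twist":0,"fingers":1},
    {"tx":0.0142,"ty":0.0226,"tz":0,"twist":0,"fingers":1},
    {"tx":0.0142,"ty":0.0226,"tz":0,"twist":0,"fingers":1},
    {"tx":0,"ty":0,"tz":0,"twist":0,"fingers":1},
  ],
)

```text
clock: 5.0
eef_pos: [580.3, 0.3, 7.1]
tool_rot: [3.141, -0.001, 2.569]
force: [-0.3, -0.1, 0.8]
width: 85.1
gripper_force: 0.0
```

```bash
cat >> h.py <<'E'
def carton(s,box):
    """white+orange top face seen from the side: blob corners cast on z=30, tray frame"""
    x0,y0,x1,y1=box; im=s["color"]; H,S,V=cv2.split(cv2.cvtColor(im,cv2.COLOR_BGR2HSV))
    m=(((H>8)&(H<25)&(S>150)&(V>170))).astype(np.uint8)*255
    z=np.zeros_like(m); z[y0:y1,x0:x1]=m[y0:y1,x0:x1]
    return z
E
python3 - <<'E'
from h import *
rep(); s=side_pic("d",(190,130,390,280),4)
E
```

```text
t 5.0 pos [5.803e+02 3.000e-01 7.100e+00] phi 58.1 w 85.1 F [-0.3 -0.1  0.8] A [ 39.5 -23.7] B [ -12.9 -107.9]
```

View pics/d.png

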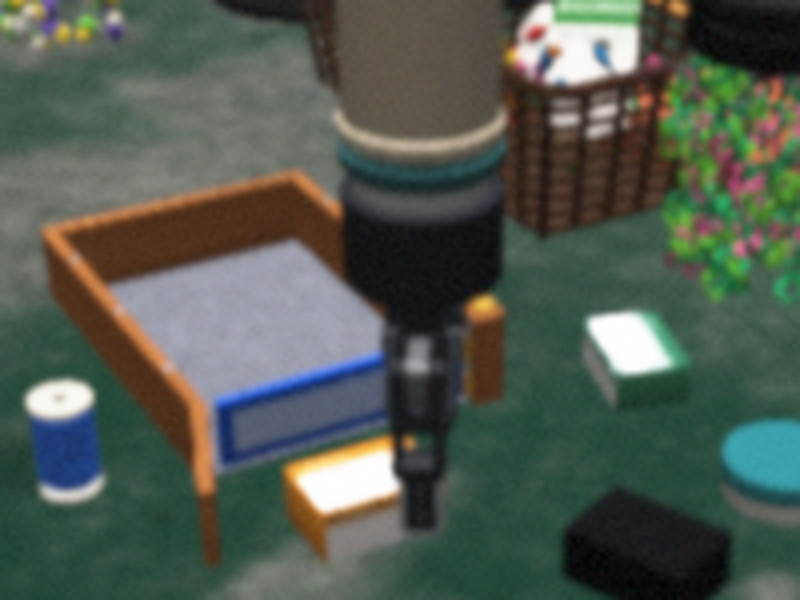

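The carton is pushed straight: front-left top corner at crop (285,465), rear-left at (323,519), B behind it at (420,500), flap still shut. I'll set up a numeric tracker with the side camera.

Run:
```python
from h import *
s=cam("side")
for n,u,v in(("FL",261.2,246.2),("RL",270.8,259.8),("FR?",293,240)): print(n,tray(onz(s,u,v,30)).round(1))
h=cv2.cvtColor(s["color"],cv2.COLOR_BGR2HSV)
for n,u,v in(("carton orange",275,242),("leftside",266,257),("white",275,250),("rear grey",280,263),("wood tip",241,250),("cheek",241,262),("wall",222,215),("post top",311,206)): print(n,h[int(v),int(u)])
```

```text
FL [-55.5 -49.4]
RL [ -59.9 -100. ]
FR? [  8.6 -61. ]
carton orange [ 18 156 178]
leftside [ 15 201 141]
white [  0   0 255]
rear grey [ 17  13 133]
wood tip [ 14 160 212]
cheek [ 14 152  82]
wall [ 12 177 101]
post top [ 21 167 232]
```

```bash
cat >> h.py <<'E'
def track(seed,cmax=400,x0=225,wh=False):
    """seed: rough tray xy of the carton; top face in the side view -> FL, RL corners, front line angle, centre (tray frame)"""
    s=cam("side"); H,S,V=[a.astype(int) for a in cv2.split(cv2.cvtColor(s["color"],cv2.COLOR_BGR2HSV))]
    m=(((S<70)&(V>165))|((H>10)&(H<26)&(S>90)&(V>160))).astype(np.uint8)
    u,v=proj(s,[*world(seed),30]); box=np.zeros_like(m); box[int(v)-28:int(v)+28,int(u)-38:int(u)+38]=1; m*=box
    n,l,st,c=cv2.connectedComponentsWithStats(m,connectivity=4)
    if n<2: print("none"); return s
    k=1+np.argmax(st[1:,4]); ys,xs=np.where(l==k)
    cols=np.unique(xs); top=np.array([ys[xs==x].min() for x in cols])
    FL=(xs.min(),ys[xs==xs.min()].mean()); RL=(xs[ys==ys.max()].min(),ys.max())
    F,R=tray(onz(s,*FL,30)),tray(onz(s,*RL,30))
    q=slice(2,max(6,int(len(cols)*.85))); p=np.polyfit(cols[q],top[q],1)
    a,b=[tray(onz(s,x,np.polyval(p,x),30)) for x in(cols[0],cols[-1])]; d=b-a; th=np.arctan2(d[1],d[0])
    c,sn=np.cos(th),np.sin(th); C=F+[33*c+22.5*sn,33*sn-22.5*c]
    print("area",st[k,4],"FL",F.round(1),"RL",R.round(1),"yaw front %.3f left %.3f"%(th,np.arctan2(R[0]-F[0],F[1]-R[1])),"centre",C.round(1)); return s
E
python3 -c "
from h import *
track((-26,-76))"
```

```text
area 357 FL [-56.9 -55.9] RL [-60.2 -93.1] yaw front -0.044 left -0.089 centre [-24.9 -79.8]
```

Call:
carry_out(
  moves=[
    {"tx":0.0142,"ty":0.0226,"tz":0,"twist":0,"fingers":1},
    {"tx":0.0142,"ty":0.0226,"tz":0,"twist":0,"fingers":1},
    {"tx":0.0142,"ty":0.0226,"tz":0,"twist":0,"fingers":1},
    {"tx":0,"ty":0,"tz":0,"twist":0,"fingers":1},
  ],
)

```text
clock: 5.65
eef_pos: [580.9, 21.9, 7.1]
tool_rot: [-3.14, 0.002, 2.567]
force: [0.2, -4.3, 0.1]
width: 85.7
gripper_force: 2.3
```

```bash
python3 -c "
from h import *
rep(); track((-26,-52))"
```

```text
t 5.65 pos [580.9  21.9   7.1] phi 58.0 w 85.7 F [ 0.2 -4.3  0.1] A [40.1 -1.9] B [-12.8 -86.4]
area 479 FL [-80.7 -19.3] RL [-60.9 -77.3] yaw front -0.241 left 0.329 centre [-54.  -49.1]
```

```bash
sed -i 's/m=(((S<70)&(V>165))|((H>10)&(H<26)&(S>90)&(V>160))).astype/m=((S<75)\&(V>185)).astype/; s/C=F+\[33\*c+22.5\*sn,33\*sn-22.5\*c\]/F=F-[2*c+11*sn,2*sn-11*c]; C=F+[33*c+22.5*sn,33*sn-22.5*c]/' h.py; python3 -c "
from h import *
track((-24,-54))"
```

```text
area 239 FL [-61.5 -35.7] RL [-56.1 -76.2] yaw front 0.054 left 0.131 centre [-27.3 -56.4]
```

Call:
carry_out(
  moves=[
    {"tx":-0.005,"ty":-0.0085,"tz":0,"twist":0,"fingers":1},
    {"tx":0.0226,"ty":-0.0145,"tz":0,"twist":0,"fingers":1},
    {"tx":0.0142,"ty":0.0226,"tz":0,"twist":0,"fingers":1},
    {"tx":0.0142,"ty":0.0226,"tz":0,"twist":0,"fingers":1},
    {"tx":0.0142,"ty":0.0226,"tz":0,"twist":0,"fingers":1},
    {"tx":0,"ty":0,"tz":0,"twist":0,"fingers":1},
  ],
)

```text
clock: 6.5
eef_pos: [572.1, 43.2, 7.1]
tool_rot: [-3.14, -0.0, 2.567]
force: [-0.9, -5.0, 2.3]
width: 85.2
gripper_force: 2.5
```

```bash
python3 -c "
from h import *
rep(); track((-26,-36)); side_pic('e',(190,130,390,280),4)"
```

```text
t 6.5 pos [572.1  43.2   7.1] phi 58.0 w 85.2 F [-0.9 -5.   2.3] A [30.8 19.1] B [-21.8 -65. ]
area 185 FL [-61.  -15.5] RL [-57.1 -51.7] yaw front 0.087 left 0.108 centre [-26.2 -35. ]
```

View pics/e.png

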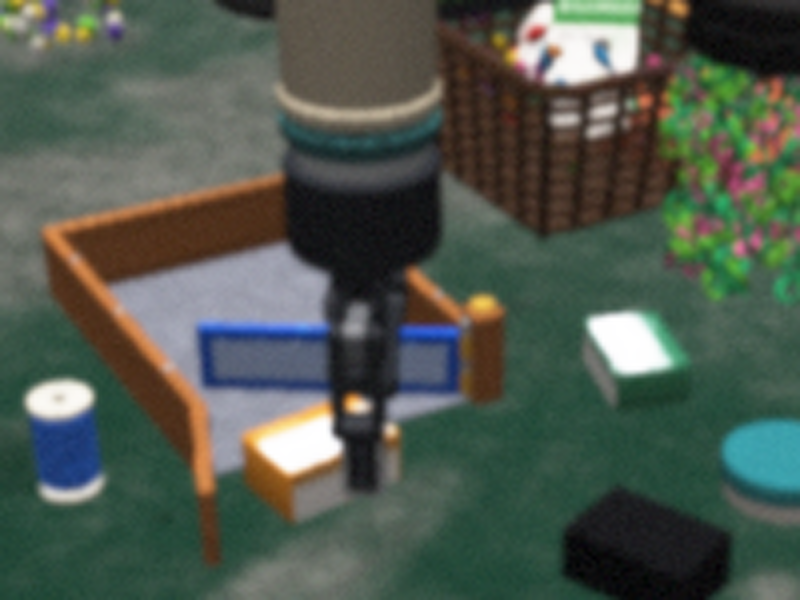

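Flap is held open by A (free edge at crop (200,330)), and the carton is in the funnel, slightly turned anticlockwise, clear of the guide.

Call:
carry_out(
  moves=[
    {"tx":0.0142,"ty":0.0226,"tz":0,"twist":0,"fingers":1},
    {"tx":0.0142,"ty":0.0226,"tz":0,"twist":0,"fingers":1},
    {"tx":0.0142,"ty":0.0226,"tz":0,"twist":0,"fingers":1},
    {"tx":0,"ty":0,"tz":0,"twist":0,"fingers":1},
  ],
)

```text
clock: 7.1
eef_pos: [570.9, 67.7, 6.7]
tool_rot: [-3.139, -0.003, 2.568]
force: [-2.7, -4.5, 0.8]
width: 85.6
gripper_force: 2.2
```

```bash
python3 -c "
from h import *
rep(); track((-26,-12))"
```

```text
t 7.1 pos [570.9  67.7   6.7] phi 58.1 w 85.6 F [-2.7 -4.5  0.8] A [29.2 43.8] B [-23.5 -40.8]
area 170 FL [-62.4   9.3] RL [-58.  -26.3] yaw front 0.048 left 0.121 centre [-28.3 -11.6]
```

Call:
carry_out(
  moves=[
    {"tx":0.0142,"ty":0.0229,"tz":0,"twist":0,"fingers":1},
    {"tx":0.0142,"ty":0.0229,"tz":0,"twist":0,"fingers":1},
    {"tx":0.0142,"ty":0.0229,"tz":0,"twist":0,"fingers":1},
    {"tx":0.0142,"ty":0.0229,"tz":0,"twist":0,"fingers":1},
    {"tx":0,"ty":0,"tz":0,"twist":0,"fingers":1},
  ],
)

```text
clock: 7.78
eef_pos: [572.2, 101.8, 6.7]
tool_rot: [-3.141, -0.003, 2.57]
force: [-3.6, -1.3, -1.5]
width: 85.5
gripper_force: 1.6
```

```bash
python3 -c "
from h import *
rep(); track((-27,20)); go(-20,0,40,90,12)"
```

```text
t 7.775 pos [572.2 101.8   6.7] phi 58.1 w 85.5 F [-3.6 -1.3 -1.5] A [29.9 77.8] B [-22.6  -6.7]
area 156 FL [-61.   42.2] RL [-57.6   8.2] yaw front 0.050 left 0.100 centre [-27.   21.4]
tx ty tz twist [-0.042  0.    -0.018  0.101]
```

```bash
python3 -c "
from h import *
go(-25,2,40,90,10)"
```

```text
tx ty tz twist [-0.025 -0.003 -0.011  0.101]
```

Call:
carry_out(
  moves=[
    {"tx":-0.008,"ty":-0.001,"tz":-0.004,"twist":0.034,"fingers":0.96},
    {"tx":-0.008,"ty":-0.001,"tz":-0.004,"twist":0.034,"fingers":0.92},
    {"tx":-0.008,"ty":-0.001,"tz":-0.003,"twist":0.033,"fingers":0.89},
    {"tx":0,"ty":0,"tz":0,"twist":0,"fingers":0.89},
  ],
)

```text
clock: 8.32
eef_pos: [576.7, 96.4, 10.0]
tool_rot: [-3.139, -0.003, 2.251]
force: [-5.6, 0.3, -0.5]
width: 76.0
gripper_force: 2.4
```

```bash
python3 -c "
from h import *
rep(); track((-27,30)); go(-25,42,40,90,10)"
```

```text
t 8.325 pos [576.7  96.4  10. ] phi 39.9 w 76.0 F [-5.6  0.3 -0.5] A [42.7 59.1] B [-26.3   1.4]
area 133 FL [-52.9  52.6] RL [-58.   17.4] yaw front -0.655 left -0.142 centre [-40.5  14.7]
tx ty tz twist [ 0.101  0.09  -0.    -0.   ]
```

Run:
```python
from h import *
s=cam("side");d=cam("top")
a=cv2.resize(s["color"][130:280,190:340],None,fx=4,fy=4,interpolation=cv2.INTER_CUBIC)
b=cv2.resize(d["color"][170:320,130:330],None,fx=1,fy=1)
o=np.zeros((600,800,3),np.uint8); o[:,:600]=a; o[:150,600:]=b; cv2.imwrite("pics/f.png",o)
```

```text
(no output)
```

View pics/f.png

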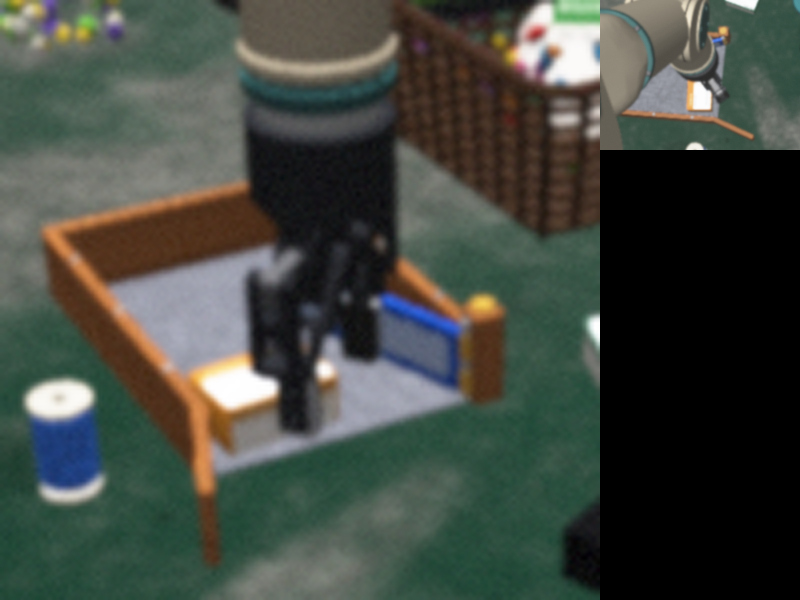

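Flap is held wide open by A (about 1.2 rad). The carton is just inside the doorway and nearly straight, with B behind it. In the top inset the carton is visible at about (230,265) px.

```bash
cat >> h.py <<'E'
def ttop(seed):
    d=cam("top"); H,S,V=[a.astype(int) for a in cv2.split(cv2.cvtColor(d["color"],cv2.COLOR_BGR2HSV))]
    m=(((S<45)&(V>200))|((H>12)&(H<26)&(S>90)&(V>175))).astype(np.uint8)
    u,v=proj(d,[*world(seed),30]); b=np.zeros_like(m); b[int(v)-28:int(v)+28,int(u)-24:int(u)+24]=1; m*=b
    # keep only what lies inside the tray walls / doorway lane
    ys,xs=np.where(m); P=np.array([tray(onz(d,x,y,30)) for x,y in zip(xs,ys)])
    k=(P[:,0]>-72)&(P[:,0]<40); P=P[k].astype(np.float32)
    lo,hi=P.min(0),P.max(0); r=cv2.minAreaRect(P)
    print("n",len(P),"bounds",lo.round(1),hi.round(1),"rect",np.round(r[0],1),np.round(r[1],1),round(r[2],1))
    # front edge: per x-bin max y
    X=np.arange(lo[0]+6,hi[0]-6,4); Y=[P[abs(P[:,0]-x)<2.5][:,1].max() for x in X if (abs(P[:,0]-x)<2.5).any()]
    if len(Y)==len(X): p=np.polyfit(X,Y,1); print("front slope %.3f"%p[0],"front y at mid %.1f"%np.polyval(p,X.mean()))
E
python3 - <<'E'
from h import *
ttop((-27,35)); s=cam("side")
for u,v in((238,224.5),(248,235)): print(tray(onz(s,u,v,30)).round(1))
E
```

```text
n 559 bounds [-61.6  12.7] [-8.9 59.6] rect [-33.9  36.7] [53.8 42.7] 5.9
front slope 0.087 front y at mid 57.9
[-61.8  49.6]
[-60.8   1.2]
```

Call:
carry_out(
  moves=[
    {"tx":0.0204,"ty":0.0173,"tz":0,"twist":0,"fingers":0.89},
    {"tx":0.0204,"ty":0.0173,"tz":0,"twist":0,"fingers":0.89},
    {"tx":0.0204,"ty":0.0173,"tz":0,"twist":0,"fingers":0.89},
    {"tx":0.0204,"ty":0.0173,"tz":0,"twist":0,"fingers":0.89},
    {"tx":0,"ty":0,"tz":0,"twist":0,"fingers":0.89},
  ],
)

```text
clock: 9.2
eef_pos: [579.2, 128.7, 10.3]
tool_rot: [3.141, -0.001, 2.252]
force: [-4.1, 0.2, -0.5]
width: 76.0
gripper_force: 1.6
```

```bash
python3 -c "
from h import *
rep(); ttop((-27,68)); go(-28,50,15,76,14)"
```

```text
t 9.2 pos [579.2 128.7  10.3] phi 40.0 w 76.0 F [-4.1  0.2 -0.5] A [44.7 91.4] B [-24.3  33.6]
n 568 bounds [-63.6  42.5] [-7.5 92.9] rect [-33.4  67.5] [56.7 44.4] 6.7
front slope 0.165 front y at mid 89.3
tx ty tz twist [-0.004 -0.009 -0.012  0.139]
```

```bash
python3 -c "
from h import *
go(-34,31,0,78,13)"
```

```text
tx ty tz twist [-0.07  -0.08  -0.009  0.222]
```

Call:
carry_out(
  moves=[
    {"tx":-0.038,"ty":-0.036,"tz":-0.004,"twist":0,"fingers":0.85},
    {"tx":-0.038,"ty":-0.036,"tz":-0.004,"twist":0,"fingers":0.82},
    {"tx":0,"ty":0,"tz":0,"twist":0.0444,"fingers":0.82},
    {"tx":0,"ty":0,"tz":0,"twist":0.0444,"fingers":0.82},
    {"tx":0,"ty":0,"tz":0,"twist":0.0444,"fingers":0.82},
    {"tx":0,"ty":0,"tz":0,"twist":0.0444,"fingers":0.82},
    {"tx":0,"ty":0,"tz":0,"twist":0.0444,"fingers":0.82},
    {"tx":0,"ty":0,"tz":0,"twist":0,"fingers":0.82},
  ],
)

```text
clock: 10.25
eef_pos: [574.0, 93.9, 12.3]
tool_rot: [-3.136, 0.001, 1.55]
force: [-7.9, -0.1, -0.0]
width: 69.6
gripper_force: 3.6
```

```bash
python3 -c "
from h import *
rep(); ttop((-27,68)); go(-35,120,0,84,13)"
```

```text
t 10.25 pos [574.   93.9  12.3] phi -0.3 w 69.6 F [-7.9 -0.1 -0. ] A [47.3 27.5] B [-36.2  27.9]
n 663 bounds [-63.6  39.4] [ 2.9 93.8] rect [-28.4  65.2] [66.2 50.1] 6.7
front slope 0.143 front y at mid 90.0
tx ty tz twist [ 0.308  0.004 -0.002 -0.001]
```

Call:
carry_out(
  moves=[
    {"tx":0.025,"ty":0,"tz":0,"twist":0,"fingers":0.82},
    {"tx":0.025,"ty":0,"tz":0,"twist":0,"fingers":0.82},
    {"tx":0.025,"ty":0,"tz":0,"twist":0,"fingers":0.82},
    {"tx":0.025,"ty":0,"tz":0,"twist":0,"fingers":0.82},
    {"tx":0.025,"ty":0,"tz":0,"twist":0,"fingers":0.82},
    {"tx":0.025,"ty":0,"tz":0,"twist":0,"fingers":0.82},
    {"tx":0,"ty":0,"tz":0,"twist":0,"fingers":0.82},
  ],
)

```text
clock: 11.18
eef_pos: [578.0, 138.2, 13.0]
tool_rot: [3.141, 0.002, 1.55]
force: [-3.3, -2.5, 0.2]
width: 70.1
gripper_force: 1.9
```

```bash
python3 -c "
from h import *
rep(); ttop((-27,107)); go(-35,127,0,84,13)"
```

```text
t 11.175 pos [578.  138.2  13. ] phi -0.2 w 70.1 F [-3.3 -2.5  0.2] A [50.9 71.9] B [-33.2  72.2]
n 454 bounds [-58.4  83.4] [  3.1 127.8] rect [-27.2 105.8] [61.9 42.9] 1.8
front slope 0.032 front y at mid 126.7
tx ty tz twist [ 0.183 -0.007 -0.    -0.001]
```

Call:
carry_out(
  moves=[
    {"tx":0.025,"ty":0,"tz":0,"twist":0,"fingers":0.82},
    {"tx":0.025,"ty":0,"tz":0,"twist":0,"fingers":0.82},
    {"tx":0.025,"ty":0,"tz":0,"twist":0,"fingers":0.82},
    {"tx":0.025,"ty":0,"tz":0,"twist":0,"fingers":0.82},
    {"tx":0.025,"ty":0,"tz":0,"twist":0,"fingers":0.82},
    {"tx":0.025,"ty":0,"tz":0,"twist":0,"fingers":0.82},
    {"tx":0.025,"ty":0,"tz":0,"twist":0,"fingers":0.82},
    {"tx":0.015,"ty":0,"tz":0,"twist":0,"fingers":0.82},
    {"tx":0,"ty":0,"tz":0,"twist":0,"fingers":0.82},
  ],
)

```text
clock: 12.35
eef_pos: [578.7, 199.3, 12.8]
tool_rot: [3.142, -0.001, 1.554]
force: [-2.7, 1.2, 0.1]
width: 69.9
gripper_force: 1.1
```

```bash
python3 -c "
from h import *
rep(); ttop((-27,161))
d=cam('top');s=cam('side')
cv2.imwrite('pics/g.png',np.hstack([cv2.resize(x[y:y+150,u:u+100],None,fx=4,fy=4,interpolation=2) for x,y,u in((d['color'],170,165),(s['color'],120,215))]))"
```

```text
t 12.35 pos [578.7 199.3  12.8] phi -0.0 w 69.9 F [-2.7  1.2  0.1] A [ 50.5 133.2] B [-33.3 133.2]
n 283 bounds [-54.  156.2] [ -4.7 193.3] rect [-29.4 170.2] [39.  42.3] 76.0
front slope -0.106 front y at mid 189.5
```

View pics/g.png

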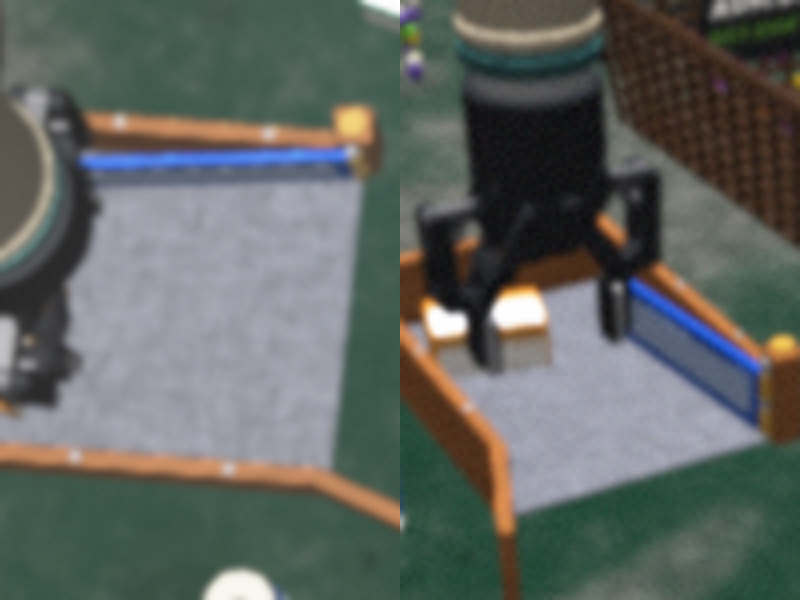

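The carton lies flat at the back, with its rear face at about y = 144 (crop (515,345)), outside the flap's sweep. A still holds the flap against the right wall. Next is a small back-off and a lift straight up.

Call:
carry_out(
  moves=[
    {"tx":-0.012,"ty":-0.004,"tz":0,"twist":0,"fingers":0.82},
    {"tx":0,"ty":0,"tz":-0.05,"twist":0,"fingers":0.82},
    {"tx":0,"ty":0,"tz":-0.1,"twist":0,"fingers":0.82},
    {"tx":0,"ty":0,"tz":-0.12,"twist":0,"fingers":0.82},
    {"tx":0,"ty":0,"tz":-0.15,"twist":0,"fingers":0.82},
    {"tx":0,"ty":0,"tz":-0.15,"twist":0,"fingers":0.82},
    {"tx":0,"ty":0,"tz":-0.1,"twist":0,"fingers":0.82},
    {"tx":0,"ty":0,"tz":0,"twist":0,"fingers":0.82},
    {"tx":0,"ty":0,"tz":0,"twist":0,"fingers":0.82},
    {"tx":0,"ty":0,"tz":0,"twist":0,"fingers":0.82},
    {"tx":0,"ty":0,"tz":0,"twist":0,"fingers":0.82},
    {"tx":0,"ty":0,"tz":0,"twist":0,"fingers":0.82},
  ],
)

```text
clock: 14.0
eef_pos: [577.3, 194.1, 213.2]
tool_rot: [-3.141, 0.001, 1.553]
force: [-0.1, -0.2, -0.3]
width: 70.1
gripper_force: 0.0
```

Call:
carry_out(
  moves=[
    {"tx":0,"ty":0,"tz":0,"twist":0,"fingers":0.82},
    {"tx":0,"ty":0,"tz":0,"twist":0,"fingers":0.82},
    {"tx":0,"ty":0,"tz":0,"twist":0,"fingers":0.82},
    {"tx":0,"ty":0,"tz":0,"twist":0,"fingers":0.82},
    {"tx":0,"ty":0,"tz":0,"twist":0,"fingers":0.82},
    {"tx":0,"ty":0,"tz":0,"twist":0,"fingers":0.82},
    {"tx":0,"ty":0,"tz":0,"twist":0,"fingers":0.82},
    {"tx":0,"ty":0,"tz":0,"twist":0,"fingers":0.82},
  ],
)

```text
clock: 15.0
eef_pos: [577.5, 194.3, 213.8]
tool_rot: [-3.142, -0.0, 1.553]
force: [-0.1, 0.1, -0.1]
width: 70.1
gripper_force: 0.0
```

Run:
```python
from h import *
rep(); s=cam("side"); H,S,V=[a.astype(int) for a in cv2.split(cv2.cvtColor(s["color"],cv2.COLOR_BGR2HSV))]
m=((H>100)&(H<130)&(S>120)&(V>80)).astype(np.uint8); m[:, :235]=0; m[:190]=0; m[260:]=0; m[:,312:]=0
ys,xs=np.where(m); print("blue n",len(xs),xs.min(),xs.max(),ys.min(),ys.max())
T=[]
for x in np.unique(xs)[3:-3]: T.append(tray(onz(s,x,ys[xs==x].min()+.5,44)))
T=np.array(T); print(T[[0,len(T)//2,-1]].round(1),"flap angle",np.polyfit(T[:,0],T[:,1],1)[0].round(3))
w=((S<75)&(V>185)); w[:,:210]=0; w[:,285:]=0; w[:170]=0; w[235:]=0
ys,xs=np.where(w); print("white",len(xs)); P=np.array([tray(onz(s,x,y,30)) for x,y in zip(xs,ys)]); print(P.min(0).round(),P.max(0).round(),P.mean(0).round())
```

```text
t 15.0 pos [577.5 194.3 213.8] phi -0.1 w 70.1 F [-0.1  0.1 -0.1] A [ 49.5 128. ] B [-34.6 128.2]
blue n 438 244 304 213 245
[[-62.3   0.2]
 [ -1.5   1.3]
 [ 62.9   2.4]] flap angle 0.011
white 278
[-123.   28.] [ 39. 185.] [-24. 140.]
```

The flap line lies on y ≈ 1 at an angle of about 0.01 rad, so it is shut. The carton is behind it and the hand is clear.

```bash
python3 -c "
from h import *
print(job.finish_job())"
```

```text
the job is handed in; nothing more can be done
None
```

I pushed the orange carton flat into the tray, the flap measured shut behind it (about 0.01 rad), the hand is lifted clear, and the job is handed in; no verdict came back, and I did not re-check the bystanders' positions at the end.

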